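# Make room in the condiment rack and put the pepper mill away

### The arm

A 6-joint arm with a two-finger parallel gripper is mounted at the origin on a cart in front of the work surface, level with it; the furniture and walls round the work are solid. World frame = base frame: x ahead of the robot, y to its left, z up, the work surface at z = 0. Lengths are in m, angles in degrees, forces in N, time in s.
With the tool pointing down it reaches from about 0.375 to 0.9 m from the base axis. Payload 3.1 kg.
Tool frame: the origin (TCP) lies midway between the tips of the shut fingers; the grasp point (between the pads) lies 19 mm behind it; z points along the fingers, y is the line along which they close (so a half turn about z gives the same grasp; the last joint's range is limited). The gripper opens to 87 mm and grips with 3 to 60 N. Pads are 19 mm wide; open, the fingers measure 117 mm over their backs; the gripper's body (75 mm by 190 mm) begins 51 mm behind the grasp point.
Start: joints at [57.84, 30.224, 82.088, -0, 67.689, -10.227], TCP at [0.233, 0.58, 0.223] pointing down, gripper open.
Joint ranges: [-176.69, 176.69], [-43.24, 126.21], [12.49, 139.97], [-82, 262], [0, 151.66], [-163.58, 163.58]. Speed limits (degrees/s): [159.86, 159.86, 180, 180, 180, 180].

### API

Orientations are given as a 3x3 rotation matrix whose columns are the frame's x, y, z axes.
In Python, from rig import bot, order, capture gives the robot as it stands (bot), with the cameras as plain functions and the job (order).
- The arm moves only by the tool jog_arm, called after "Call:" as name(argument=value, ...), one argument or row to a line, values as JSON. Schema: {"type":"object","properties":{"ticks":{"type":"array","items":{"type":"number"},"minItems":7,"maxItems":140},"only":{"type":"string"},"quiet":{"type":"boolean"},"lines":{"type":"string"}},"required":["ticks"],"additionalProperties":false}. ticks is one flat list of numbers that holds 1 to 20 rows one after another, with no inner brackets; each row has 7 numbers: dx, dy, dz in normalised numbers (1 is 500 mm), then a rotation vector rx, ry, rz in a scale on which 1.0 is 360 degrees, then the opening from 0.0 (shut) to 1.0 (fully open); each row is the pose to reach, as a shift and turn from the pose commanded when the call began, along the tool's axes at that moment; what a row does not reach only later rows make up. A row lasts 1/10 s, in which the tool goes at most 0.05 m and 8.59 degrees, less where a joint would pass 70% of its speed; a pose out of reach is approached as far as the arm can. The fingers move at their own pace and stop on an object; the grip force is fixed at half the most. Time passes only in rows, so rows that do not move let the fingers close. The tool returns the time, the measured TCP pose, the force, the opening and the grip force at its end. only (a regular expression) keeps the lines of the reply that match it, lines (a string "A,B") keeps lines A to B, and quiet returns only ok. A shift or turn number past 1, either way, is cut back to 1. Input that does not fit is refused with a message, and nothing moves.
- bot.read_state(): the state, without advancing time (a new reading comes with each control period).
- capture(name): name is "side" or "top" or "wrist"; returns a dict with "color" (384x512x3 uint8, red, green, blue), "K" (3x3 intrinsics, pixels), "D" ([k1, k2, p1, p2, k3] as OpenCV has them; the pictures are not rectified), "view" (4x4, takes a point from world to camera coordinates); the wrist camera has in their place "mount" (4x4, takes a point from camera to tool coordinates, whose origin is the TCP and whose axes are the flange's). Camera axes: x right, y up, looking along -z (the intrinsics and any distortion apply to the point x, -y, -z); pixel columns grow to the right and rows downward; lengths in m; the calibration is good to about 2 mm. A picture is of the moment at which its call begins: read the wrist's pose just before it. There is no depth.
- order.hand_in(): hands the job in; it is judged then, once.
The state is a dict: "time_s": time; "joint_positions": joint angles; "qvel": joint speeds; "tau": joint torques, N m; "position": TCP position; "tcp_rot": TCP orientation; "force": force on the tool from outside, world axes, zero at the start; "moment": the same for the moment, N m; "opening": opening from 0.0 (shut) to 1.0 (fully open); "grasp_force": force on a finger pad.
Only numpy, scipy, OpenCV 4.12 (cv2) and the standard library are available. Lean on these libraries where they do the work, as an engineer would, in place of code of your own. Each camera call takes 0.05 s, during which the arm holds its last target. There are 200 camera calls.

### The job

Put the dark wooden pepper mill away in the condiment rack. The rack's sliding stop is too close to the jars: lift it by its knob out of its notches, move it away from the jars and let it down fully into the nearest notches that leave room for the mill, so that the row stays close together; then set the mill down upright on the rack's floor between the last jar and the stop. Do not drop the mill, knock anything over or shove the things standing around.

Things in the scene. Friction and masses are not known exactly. Their poses are not given: they have to be found in the camera images.
- rack: Fixed wooden condiment rack (all in mm), 118 deep (x), 294 long (y); origin at the centre of its underside; y runs along the row towards its tall end panel, z up. Floor at z = 15. Inner faces of the end panels: tall one (top z = 105) at y = +135, low one (top z = 75) at y = -135. Thin steel rods at x = +-42.5, z = 45 guide the stop and leave 80 mm between them for the jars.
- notch0 (a point): Notch k = 0 of the rack, on its mid-line at the height of the tooth tips (rack x = 0, y = -5, z = 75.5 mm). The two side rails (x = 49 to 59 mm either side) have pointed teeth on top, with straight notches 9 mm wide and 10 mm deep (below a 3.5 mm lead-in) between them. The 14 pairs of notches lie 16 mm apart at rack y = -5 - 16 k mm, k = -6 to 7. Axes as the rack's.
- stop_slide (a joint): Position of the sliding stop along the rack in m: 0.016 x k in notch k, so 0 in notch 0; grows away from the jars, towards the rack's -y. Range -0.1 to 0.116. Slides freely when lifted. Starts in notch 0.
- stop_lift (a joint): How far the stop is lifted in m: 0 fully down in its notches, clear of the teeth above 0.0135, at most 0.022 (it is captive on the rods). 0.26 kg, no spring: it falls by itself when let go. Down in its notches it has 1 mm of play either way and cannot be pushed out sideways.
- stop_knob (a point): Centre of the stop's knob, an upright round steel disc across the rack, 36 mm in diameter and 10 mm thick along the row (pinch it by its flat faces), 142 mm above the rack's underside when down; the jars' tops are below it. The stop is a light wooden board across the rack, 10 mm thick along the row, top at z = 110 mm, with ears that lie in the notches. It cannot turn. Axes as the rack's.
- stop_face (a point): Point on the stop board's face towards the jars, mid-width, at the rack's floor height when down: 5 mm towards the rack's +y from the knob's centre. Axes as the rack's.
- mill: Dark wooden pepper mill, 58 mm across at its foot, 170 mm high, standing upright (it may lean by a degree or two). Round; below its head treat it as a solid that tapers to 48 mm at 120 mm height; the head is 49 mm across at 130 to 142 mm. Grip it where body and head meet, about 127 mm up. 0.12 to 0.25 kg. Origin at the centre of its foot, z along it.
- jar: Glass jar with a screw lid, 65 mm across, 100 mm high, standing in the rack; origin at the centre of its underside, z up. Either it or the salt mill stands last in the row, next to the stop.
- salt: Small glass salt mill with a grey top, 44 mm across, 90 mm high, standing in the rack; origin at the centre of its underside, z up.
- mug: Two-tone mug on the worktop, a bystander, 88 mm across without its handle, 90 mm high; origin under it.
- onion: Onion on the worktop, a bystander, 85 mm across; origin under it.
- timer: Kitchen timer on the worktop, a bystander, 62 mm across, 58 mm high; origin under it.

How it is judged (in metres and radians):
On the way, in this order (a step that is already met when the one before it is completed fails the run):
1. the stop is lifted clear of the teeth (value of joint stop_lift above 0.0135 m), for 0.05 s.
2. the stop is fully down in a notch farther from the jars (36 mm or more beyond notch 0) (value of joint stop_lift below 0.003 m and value of joint stop_slide above 0.036 m), for 0.2 s.
At the end, for the whole second after the job is handed in: The stop is down in its notches (within 3 mm). The mill stands at rest and upright (0.08 rad) on the rack's floor between the last jar and the stop, and these three have at most 22 mm of play in all. Jar and salt mill still stand upright on the rack's floor (value of joint stop_lift below 0.003 m and y of mill in the frame of stop_face between 0.026 and 0.052 m and x of mill in the frame of rack between -0.025 and 0.025 m and z of each of mill, jar, salt in the frame of rack below 0.019 m and angle between mill's own z axis and vertical below 0.08 rad and linear speed of mill below 0.02 m/s and (y of jar in the frame of stop_face below 0.1125 m or y of salt in the frame of stop_face below 0.102 m) and angle between each of jar, salt's own z axis and vertical below 0.1 rad); the robot touches nothing.
It fails at once if the pepper mill is dropped (falls free for more than about 2 cm) (linear speed of mill above 0.6 m/s and contact force between mill and anything else below 0.05 N).
It fails at once if the jar or the salt mill is knocked over (angle between any of jar, salt's own z axis and vertical above 0.5 rad).
It fails at once if the mug, the onion or the timer is pushed away by more than 4 cm (distance of any of mug, onion, timer from where it was at the start of the episode above 0.04 m).
It also fails if it takes over 54 s, if anything falls off the work surface, if the arm or the gripper's body presses on something with over 40 N, if the wrist force passes 120 N, or if a joint passes its speed limit or range.

## Working session

There is one attempt and no reset: what is moved stays moved. The work goes in short steps, Python scripts to look and compute and a tool call to move; the robot and the scene stay as the last step left them, time stands still between calls to the robot, and variables do not carry over. Pictures are saved under pics/ and viewed, at most 10 in all, crops included, and the job is handed in when it is done.

```bash
ls; mkdir -p pics
```

Run:
```python
from rig import bot, order, capture
import cv2,pickle
s=bot.read_state();print(s)
for n in("side","top"):
    c=capture(n);pickle.dump(c,open(n+".pkl","wb"));cv2.imwrite(f"pics/{n}.png",cv2.resize(c["color"][...,::-1],(800,600),interpolation=cv2.INTER_CUBIC))
    print(n,c["K"],c["D"],c["view"])
```

```text
pics
rig.py
{'time_s': 0.0, 'joint_positions': array([ 5.78406748e+01,  3.02775062e+01,  8.21556868e+01, -2.23965923e-03,
        6.76872947e+01, -1.02282349e+01]), 'qvel': array([-0.07212058, -0.06864037,  0.05848387,  0.05455371, -0.13425174,
       -0.12346119]), 'tau': array([-1.61853964e-04, -4.40037632e+01, -1.76592493e+01,  6.32674713e-02,
        5.81607269e-02, -1.83167340e-04]), 'position': array([0.23303668, 0.57915712, 0.22159115]), 'tcp_rot': array([[-9.27639097e-01,  3.73476265e-01, -1.08871066e-03],
       [ 3.73477699e-01,  9.27637413e-01, -1.79950779e-03],
       [ 3.37855290e-04, -2.07590293e-03, -9.99997788e-01]]), 'force': array([-0.19759614, -0.05541644, -0.65528135]), 'moment': array([-0.007456  ,  0.02986125, -0.00343425]), 'grasp_force': 0.0, 'opening': 1.0000392291009468}
side [[415.35127119   0.         255.35710713]
 [  0.         415.35127119 196.07452933]
 [  0.           0.           1.        ]] [-0.12973604  0.          0.          0.          0.        ] [[ 0.59213273 -0.80583208 -0.00367303 -0.33654431]
 [ 0.69503365  0.50839978  0.50838754 -0.37161099]
 [-0.40780761 -0.30358578  0.86112056 -1.30424531]
 [ 0.          0.          0.          1.        ]]
top [[391.96050563   0.         258.64318842]
 [  0.         391.96050563 191.48691959]
 [  0.           0.           1.        ]] [-0.05720439  0.          0.          0.          0.        ] [[-6.22913446e-04 -9.99997110e-01  2.32226746e-03 -3.97653869e-02]
 [ 9.92614527e-01 -3.36598003e-04  1.21310706e-01 -4.90566879e-01]
 [-1.21309574e-01  2.38068248e-03  9.92611868e-01 -1.22529450e+00]
 [ 0.00000000e+00  0.00000000e+00  0.00000000e+00  1.00000000e+00]]
```

View pics/side.png

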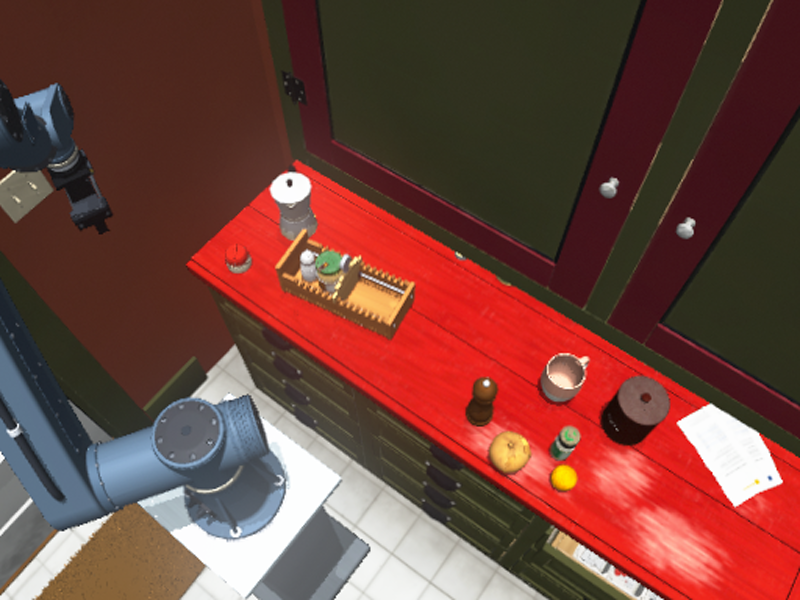

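View pics/top.png

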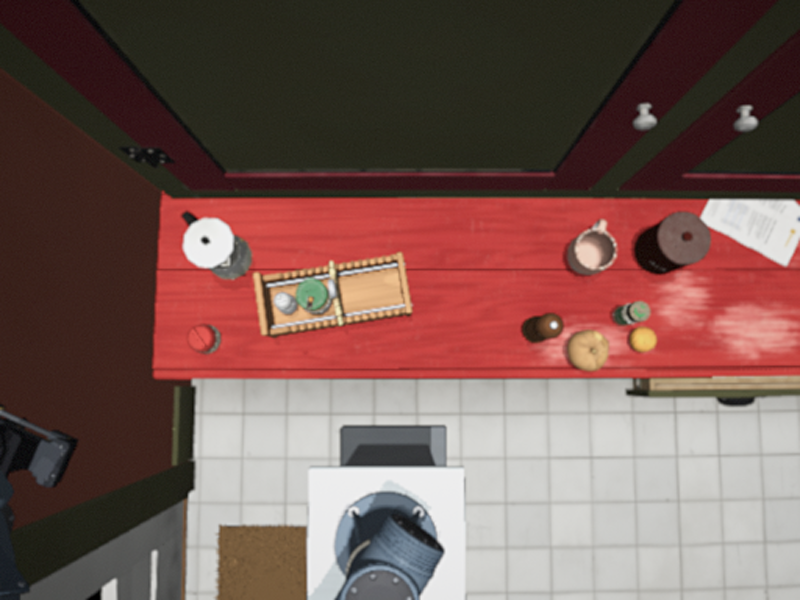

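The side view shows the rack at (345,285) with the stop near (347,280), and the mill at (482,400). The top view shows the rack at (333,295), the stop at (335,293), the mill's foot at (535,328) and its head at (550,325). I'll enlarge both.

Run:
```python
import cv2,pickle,numpy as np
T=pickle.load(open("top.pkl","rb"))["color"][...,::-1];S=pickle.load(open("side.pkl","rb"))["color"][...,::-1]
def crop(I,x,y,w,h,f):
    o=cv2.resize(I[y:y+h,x:x+w],None,fx=f,fy=f,interpolation=cv2.INTER_CUBIC)
    for k in range(0,w,10): cv2.putText(o,str(x+k),(k*f,8),0,.3,(255,255,255),1);o[::4,k*f]=(255,255,0)
    for k in range(0,h,10): cv2.putText(o,str(y+k),(0,k*f+4),0,.3,(255,255,255),1);o[k*f,::4]=(255,255,0)
    return o
cv2.imwrite("pics/t1.png",crop(T,158,158,110,60,7))
cv2.imwrite("pics/s1.png",crop(S,170,142,100,75,8))
m=np.zeros((400,800,3),np.uint8)
m[:400,:400]=crop(T,325,190,50,50,8);m[:,400:]=crop(S,285,230,50,50,8)
cv2.imwrite("pics/m1.png",m)
```

```text
(no output)
```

View pics/t1.png

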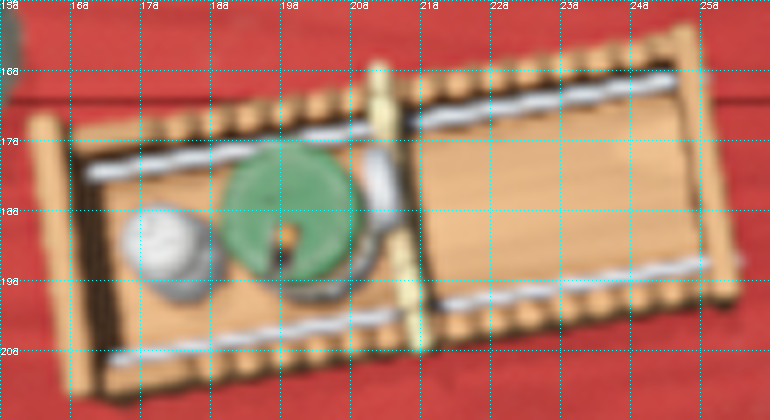

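View pics/s1.png

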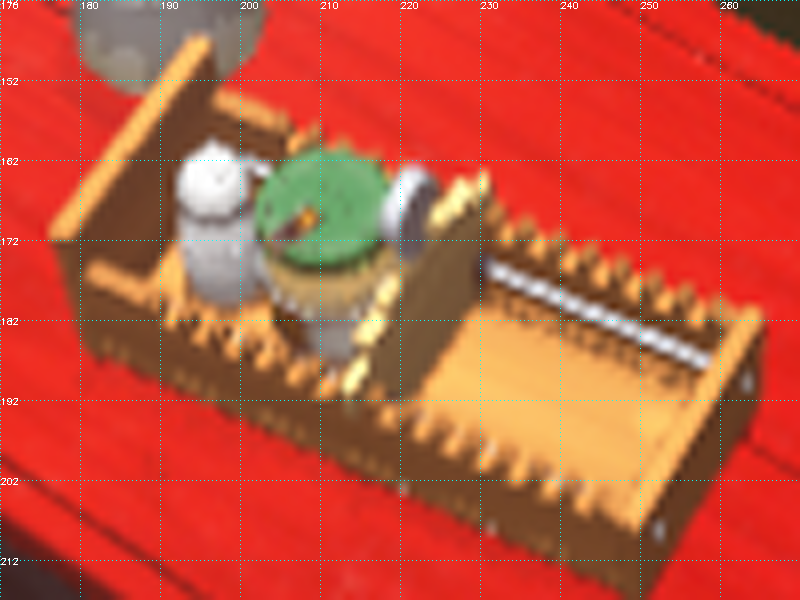

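View pics/m1.png

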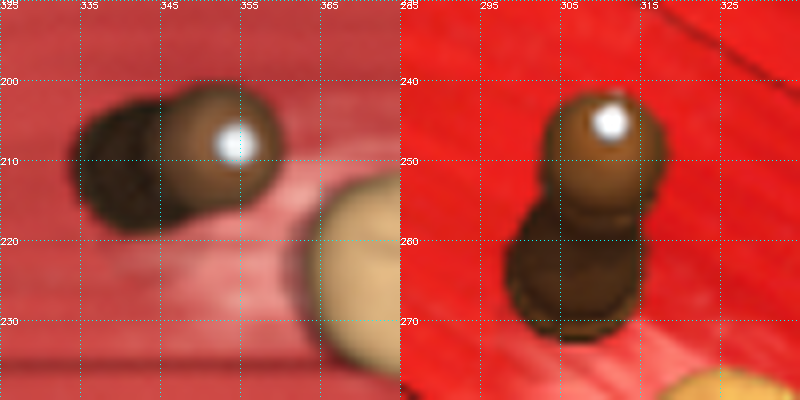

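The crops show the rack's panel corners, the knob edge-on at crop (382,190) top and (411,211) side, the jar lid at (291,212) top and (326,207) side, and the mill's head and foot circles. The jar is last in the row. Next step is fitting the poses.

Create h.py:
```python
import cv2,pickle,numpy as np
from scipy.optimize import least_squares
F=np.diag([1.,-1,-1])
C={n:pickle.load(open(n+".pkl","rb")) for n in("top","side")}
def proj(c,P,V=None):
    V=c["view"] if V is None else V
    return cv2.projectPoints(np.atleast_2d(P).astype(float),cv2.Rodrigues(F@V[:3,:3])[0],F@V[:3,3],c["K"],np.array(c["D"]))[0][:,0]
def tri(obs):
    r=least_squares(lambda p:np.concatenate([(proj(c,p,V)[0]-np.array(u)) for c,V,u in obs]),[.5,0,.1])
    return r.x,np.abs(r.fun).max()
def rk(p,P):
    c,s=np.cos(p[2]),np.sin(p[2]);P=np.atleast_2d(P)
    return np.c_[p[0]+c*P[:,0]-s*P[:,1],p[1]+s*P[:,0]+c*P[:,1],p[3]+P[:,2]]
```

Run:
```python
from h import *
t=lambda x,y:(158+x/7-.43,158+y/7-.43); s=lambda x,y:(170+x/8-.44,142+y/8-.44)
P=np.array([[59,147,105],[-59,147,105],[59,135,105],[-59,135,105],[59,-147,75],[-59,-147,75],[-59,-135,75],[59,-135,75]])/1e3
u=np.array([t(30,118),t(65,395),t(57,118),t(92,392),t(693,25),t(737,298),t(712,303),t(670,32)])
v=np.array([s(193,38),s(48,235),s(213,42),s(72,237),s(763,313),s(645,530),s(625,528),s(740,313)])
f=lambda p:np.r_[proj(C["top"],rk(p,P))-u,proj(C["side"],rk(p,P))-v].ravel()
r=least_squares(f,[.6,.1,.1,0],loss="soft_l1");p=r.x
print("rack",p,np.degrees(p[2]));print(f(p).reshape(-1,2).round(1).tolist())
np.save("rack.npy",p)
def inv(X):
    c,s_=np.cos(p[2]),np.sin(p[2]);d=X-[p[0],p[1],p[3]];return np.array([c*d[0]+s_*d[1],-s_*d[0]+c*d[1],d[2]])
for n,a,b in[("knob",t(382,190),s(411,211)),("lid",t(291,212),s(326,207)),("millhead",(352.75-.44,208.5-.44),(310.6-.44,249-.44)),("millfoot",(342.5-.44,210.9-.44),(306.5-.44,265.4-.44))]:
    X,e=tri([(C["top"],None,a),(C["side"],None,b)]);print(n,X.round(4),"err",round(e,2),"rack",inv(X).round(4))
print("knob pred",rk(p,[0,-.005,.142]),"z axis lid100 top")
```

```text
rack [0.49658374 0.09973878 0.15879644 0.00093935] 9.098365683652275
[[-0.2, 0.6], [-0.1, -0.5], [-0.2, -0.0], [-0.1, -0.7], [0.8, 0.6], [0.6, -1.1], [0.3, -1.2], [0.3, 0.2], [-0.6, 0.1], [-0.0, -0.6], [-0.3, 0.8], [-0.2, 0.5], [0.2, 1.1], [-0.5, 0.1], [-1.2, -1.1], [0.1, -0.2]]
knob [0.4976 0.0951 0.1435] err 0.53 rack [ 0.0003 -0.0048  0.1426]
lid [0.4908 0.1374 0.1188] err 0.06 rack [0.0002 0.0381 0.1178]
millhead [ 0.4278 -0.3117  0.1434] err 0.13 rack [-0.133  -0.3954  0.1425]
millfoot [ 4.312e-01 -3.125e-01 -2.000e-04] err 0.17 rack [-0.1297 -0.3967 -0.0012]
knob pred [[0.49737439 0.09480169 0.14293935]] z axis lid100 top
```

Both checks agree with the text: the knob triangulates within 1 mm of notch 0 (height 143 mm), and the mill's foot is at z≈0. The jar centre is at rack y≈38 mm, so its edge is at about 5.5. Notch k=3 leaves about 53 mm, which is too small. k=4 leaves about 69 mm, so that is the target. Next I'll move above the knob.

Add to h.py:
```python
from scipy.spatial.transform import Rotation as Ro
def go(target,yaw,cmd=None,cyaw=None):
    "shift+turn in tool axes from measured pose to TCP target, tool y at yaw deg"
    from rig import bot, order, capture
    s=bot.read_state();R=s["tcp_rot"]
    y=np.radians(yaw);G=np.array([[-np.sin(y)*-1,np.cos(y),0],[-np.cos(y),np.sin(y),0],[0,0,-1]]).astype(float)
    print("pos",s["position"].round(4),"d",(R.T@(np.array(target)-s["position"])).round(4),"rot",np.degrees(Ro.from_matrix(R.T@G).as_rotvec()).round(2),"open",round(s["opening"],3),"t",s["time_s"],"F",s["force"].round(1))
```

```bash
python3 -c "
from h import *
k=rk(np.load('rack.npy'),[0,-.005,.148-.019])[0];print(k,np.degrees(np.load('rack.npy')[2]))
go([k[0],k[1],.215],99.1); go([k[0],k[1],.215],-80.9)"
```

```text
[0.49737439 0.09480169 0.12993935] 9.098365683652275Traceback (most recent call last):
  File "<string>", line 4, in <module>
    go([k[0],k[1],.215],99.1); go([k[0],k[1],.215],-80.9)
    ~~^^^^^^^^^^^^^^^^^^^^^^^
  File "h.py", line 20, in go
    print("pos",s["position"].round(4),"d",(R.T@(np.array(target)-s["position"])).round(4),"rot",np.degrees(Ro.from_matrix(R.T@G).as_rotvec()).round(2),"open",round(s["opening"],3),"t",s["time_s"],"F",s["force"].round(1))
                                                                                                            ~~~~~~~~~~~~~~^^^^^^^
  File "scipy/spatial/transform/_rotation.pyx", line 1143, in scipy.spatial.transform._rotation.Rotation.from_matrix
ValueError: Non-positive determinant (left-handed or null coordinate frame) in rotation matrix 0: [[-8.56862993e-01  5.15544083e-01 -3.30651441e-04]
 [ 5.15542672e-01  8.56861851e-01  1.87635415e-03]
 [-1.25066589e-03 -1.43731350e-03  9.99998185e-01]].
```

```bash
sed -i 's/G=np.array.*astype(float)/G=np.array([[-np.sin(y),np.cos(y),0],[np.cos(y),np.sin(y),0],[0,0,-1.]])/' h.py
python3 -c "
from h import *
k=rk(np.load('rack.npy'),[0,-.005,.148-.019])[0]
go([k[0],k[1],.215],99.1)"
```

```text
pos [0.2331 0.5792 0.2217] d [-0.4261 -0.3506  0.0072] rot [ -0.1   -0.05 -31.03] open 0.997 t 0.1 F [ 0.3  0.7 -0.4]
```

The rows are not in the units I measure in: shifts go in shares of 500 mm and turns go in shares of 360 degrees. I convert before sending: -0.426 m is -0.852, -0.351 m is -0.702, -31 degrees is -0.0861.

Call:
jog_arm(
  ticks=[-0.852, -0.702, 0.014, 0, 0, -0.0861, 0.6, -0.852, -0.702, 0.014, 0, 0, -0.0861, 0.6, -0.852, -0.702, 0.014, 0, 0, -0.0861, 0.6, -0.852, -0.702, 0.014, 0, 0, -0.0861, 0.6, -0.852, -0.702, 0.014, 0, 0, -0.0861, 0.6, -0.852, -0.702, 0.014, 0, 0, -0.0861, 0.6, -0.852, -0.702, 0.014, 0, 0, -0.0861, 0.6, -0.852, -0.702, 0.014, 0, 0, -0.0861, 0.6, -0.852, -0.702, 0.014, 0, 0, -0.0861, 0.6, -0.852, -0.702, 0.014, 0, 0, -0.0861, 0.6, -0.852, -0.702, 0.014, 0, 0, -0.0861, 0.6, -0.852, -0.702, 0.014, 0, 0, -0.0861, 0.6, -0.852, -0.702, 0.014, 0, 0, -0.0861, 0.6, -0.852, -0.702, 0.014, 0, 0, -0.0861, 0.6, -0.852, -0.702, 0.014, 0, 0, -0.0861, 0.6, -0.852, -0.702, 0.014, 0, 0, -0.0861, 0.6, -0.852, -0.702, 0.014, 0, 0, -0.0861, 0.6],
)

```text
time_s: 1.8
position: [0.4969, 0.0962, 0.2157]
tcp_rot: [[-0.987, -0.16, -0.0], [-0.16, 0.987, 0.0], [0.0, 0.0, -1.0]]
force: [0.3, 1.0, 0.1]
opening: 0.601
grasp_force: 0.0
```

Run:
```python
from h import *
from rig import bot, order, capture
k=rk(np.load('rack.npy'),[0,-.005,.148-.019])[0]
go(k,99.1)
s=bot.read_state();c=capture("wrist")
pickle.dump((s,c),open("w1.pkl","wb"))
W=np.eye(4);W[:3,:3]=s["tcp_rot"];W[:3,3]=s["position"];V=np.linalg.inv(W@c["mount"])
print(proj(c,rk(np.load('rack.npy'),[[0,0,.142],[0,-.01,.142],[0,.038,.115]]),V).round(1), c["mount"])
cv2.imwrite("pics/w1.png",cv2.resize(c["color"][...,::-1],(800,600)))
```

```text
pos [0.4969 0.0962 0.2157] d [-0.0002 -0.0015  0.0857] rot [ 0.   -0.    0.09] open 0.601 t 1.8 F [0.3 1.  0.1]
[[261.9 203.5]
 [248.6 203.5]
 [307.3 193. ]] [[-4.29408891e-04  9.56846993e-01  2.90591892e-01  8.03532812e-02]
 [ 9.99999671e-01  2.10858913e-04  7.83397744e-04 -5.47656842e-05]
 [ 6.88317885e-04  2.90592133e-01 -9.56846768e-01 -1.62455087e-01]
 [ 0.00000000e+00  0.00000000e+00  0.00000000e+00  1.00000000e+00]]
```

View pics/w1.png

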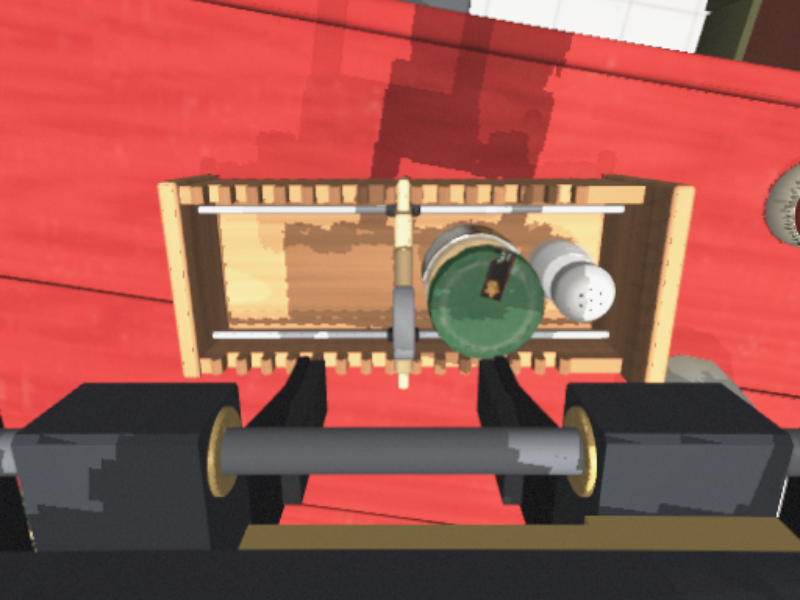

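The wrist view shows the knob at (403,322), midway between the fingertips (325 and 480), and the jar lid at (486,303). Both fit the model within about 2 mm. I'll descend and pinch.

To row units: 0.085 m is 0.17, 0.065 m is 0.13.

Call:
jog_arm(
  ticks=[0, -0.001, 0.08, 0, 0, 0, 0.6, 0, -0.001, 0.13, 0, 0, 0, 0.6, 0, -0.001, 0.17, 0, 0, 0, 0.6, 0, -0.001, 0.17, 0, 0, 0, 0.6, 0, -0.001, 0.17, 0, 0, 0, 0.6, 0, -0.001, 0.17, 0, 0, 0, 0, 0, -0.001, 0.17, 0, 0, 0, 0, 0, -0.001, 0.17, 0, 0, 0, 0, 0, -0.001, 0.17, 0, 0, 0, 0, 0, -0.001, 0.17, 0, 0, 0, 0, 0, -0.001, 0.17, 0, 0, 0, 0, 0, -0.001, 0.17, 0, 0, 0, 0, 0, -0.001, 0.17, 0, 0, 0, 0],
)

```text
time_s: 3.15
position: [0.4974, 0.0956, 0.1307]
tcp_rot: [[-0.988, -0.157, -0.0], [-0.157, 0.988, 0.002], [-0.0, 0.002, -1.0]]
force: [-0.6, 4.5, 2.3]
opening: 0.111
grasp_force: 30.0
```

To row units: -0.018 m is -0.036, -0.012 m is -0.024.

Call:
jog_arm(
  ticks=[0, 0, -0.012, 0, 0, 0, 0, 0, 0, -0.024, 0, 0, 0, 0, 0, 0, -0.036, 0, 0, 0, 0, 0, 0, -0.036, 0, 0, 0, 0, 0, 0, -0.036, 0, 0, 0, 0, 0, 0, -0.036, 0, 0, 0, 0],
)

```text
time_s: 3.75
position: [0.4975, 0.0942, 0.1485]
tcp_rot: [[-0.987, -0.158, 0.0], [-0.158, 0.987, -0.0], [0.0, -0.0, -1.0]]
force: [-0.2, 0.1, -2.2]
opening: 0.114
grasp_force: 30.0
```

To row units: -0.0625 m is -0.125, -0.055 m is -0.11.

Call:
jog_arm(
  ticks=[0, -0.04, 0, 0, 0, 0, 0, 0, -0.08, 0, 0, 0, 0, 0, 0, -0.11, 0, 0, 0, 0, 0, 0, -0.125, 0, 0, 0, 0, 0, 0, -0.125, 0, 0, 0, 0, 0, 0, -0.125, 0, 0, 0, 0, 0, 0, -0.125, 0, 0, 0, 0, 0],
)

```text
time_s: 4.45
position: [0.5074, 0.0333, 0.1486]
tcp_rot: [[-0.987, -0.158, 0.0], [-0.158, 0.987, 0.0], [-0.0, 0.0, -1.0]]
force: [0.7, -0.2, -2.7]
opening: 0.115
grasp_force: 30.0
```

To row units: 0.018 m is 0.036, 0.016 m is 0.032.

Call:
jog_arm(
  ticks=[0, 0, 0.008, 0, 0, 0, 0, 0, 0, 0.016, 0, 0, 0, 0, 0, 0, 0.024, 0, 0, 0, 0, 0, 0, 0.032, 0, 0, 0, 0, 0, 0, 0.036, 0, 0, 0, 0, 0, 0, 0.036, 0, 0, 0, 0, 0, 0, 0.036, 0, 0, 0, 0, 0, 0, 0.036, 0, 0, 0, 0],
)

```text
time_s: 5.25
position: [0.5075, 0.0328, 0.1307]
tcp_rot: [[-0.988, -0.158, 0.0], [-0.158, 0.988, -0.0], [-0.0, -0.0, -1.0]]
force: [1.0, 0.2, 0.5]
opening: 0.115
grasp_force: 30.0
```

Back at the start height (0.1307) with negligible force, so it's down in notch 4. I'll open, rise, and work out the move to the mill.

Call:
jog_arm(
  ticks=[0, 0, 0, 0, 0, 0, 0.5, 0, 0, 0, 0, 0, 0, 0.5, 0, 0, 0, 0, 0, 0, 0.5, 0, 0, 0, 0, 0, 0, 0.5, 0, 0, 0, 0, 0, 0, 0.5, 0, 0, -0.1, 0, 0, 0, 0.6, 0, 0, -0.18, 0, 0, 0, 0.6, 0, 0, -0.24, 0, 0, 0, 1, 0, 0, -0.24, 0, 0, 0, 1, 0, 0, -0.24, 0, 0, 0, 1],
)

```text
time_s: 6.25
position: [0.5073, 0.0328, 0.2509]
tcp_rot: [[-0.988, -0.158, 0.001], [-0.158, 0.988, -0.0], [-0.001, -0.0, -1.0]]
force: [-0.1, -0.4, -0.5]
opening: 0.792
grasp_force: 0.0
```

Run:
```python
from h import *
from rig import bot, order, capture
go([.4295,-.312,.25],9.1)
c=capture("side")
cv2.imwrite("pics/s2.png",cv2.resize(c["color"][142:217,170:270,::-1],None,fx=8,fy=8,interpolation=cv2.INTER_CUBIC))
```

```text
pos [0.5073 0.0328 0.2509] d [ 0.1312 -0.3283  0.0009] rot [3.000e-02 6.000e-02 8.997e+01] open 0.792 t 6.25 F [-0.1 -0.4 -0.5]
```

View pics/s2.png

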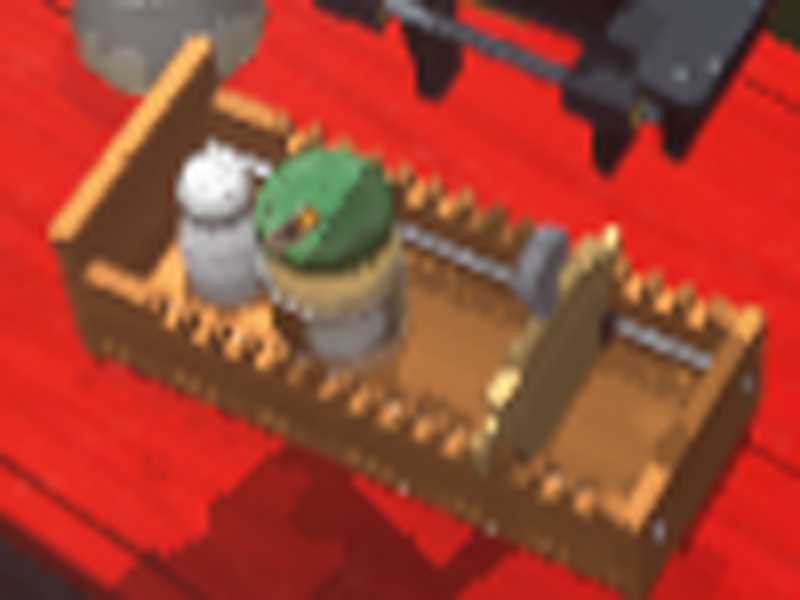

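The stop is seated further along, with the knob at (543,270), and jar and salt upright and unmoved. On to the mill, with a quarter turn on the way.

To row units: -0.328 m is -0.656, 0.131 m is 0.262, 90 degrees is 0.25.

Call:
jog_arm(
  ticks=[0.262, -0.656, 0, 0, 0, 0.25, 1, 0.262, -0.656, 0, 0, 0, 0.25, 1, 0.262, -0.656, 0, 0, 0, 0.25, 1, 0.262, -0.656, 0, 0, 0, 0.25, 1, 0.262, -0.656, 0, 0, 0, 0.25, 1, 0.262, -0.656, 0, 0, 0, 0.25, 1, 0.262, -0.656, 0, 0, 0, 0.25, 1, 0.262, -0.656, 0, 0, 0, 0.25, 1, 0.262, -0.656, 0, 0, 0, 0.25, 1, 0.262, -0.656, 0, 0, 0, 0.25, 1, 0.262, -0.656, 0, 0, 0, 0.25, 1, 0.262, -0.656, 0, 0, 0, 0.25, 1, 0.262, -0.656, 0, 0, 0, 0.25, 1, 0.262, -0.656, 0, 0, 0, 0.25, 1, 0.262, -0.656, 0, 0, 0, 0.25, 1, 0.262, -0.656, 0, 0, 0, 0.25, 1],
)

```text
time_s: 7.9
position: [0.4297, -0.3116, 0.2505]
tcp_rot: [[-0.158, 0.987, -0.0], [0.987, 0.158, 0.0], [0.0, -0.0, -1.0]]
force: [0.3, -0.3, 0.5]
opening: 0.999
grasp_force: 0.0
```

Run:
```python
from h import *
from rig import bot, order, capture
go([.4281,-.3118,.127-.019],9.1)
s=bot.read_state();c=capture("wrist")
W=np.eye(4);W[:3,:3]=s["tcp_rot"];W[:3,3]=s["position"];V=np.linalg.inv(W@c["mount"])
print(proj(c,[[.4278,-.3117,.170],[.4312,-.3125,0]],V)*800/512)
cv2.imwrite("pics/w2.png",cv2.resize(c["color"][...,::-1],(800,600)))
```

```text
pos [ 0.4297 -0.3116  0.2505] d [ 1.000e-04 -1.600e-03  1.425e-01] rot [-0. -0. -0.] open 0.999 t 7.9 F [ 0.3 -0.3  0.5]
[[398.21484126 310.87388294]
 [403.52447213 246.97547419]]
```

View pics/w2.png

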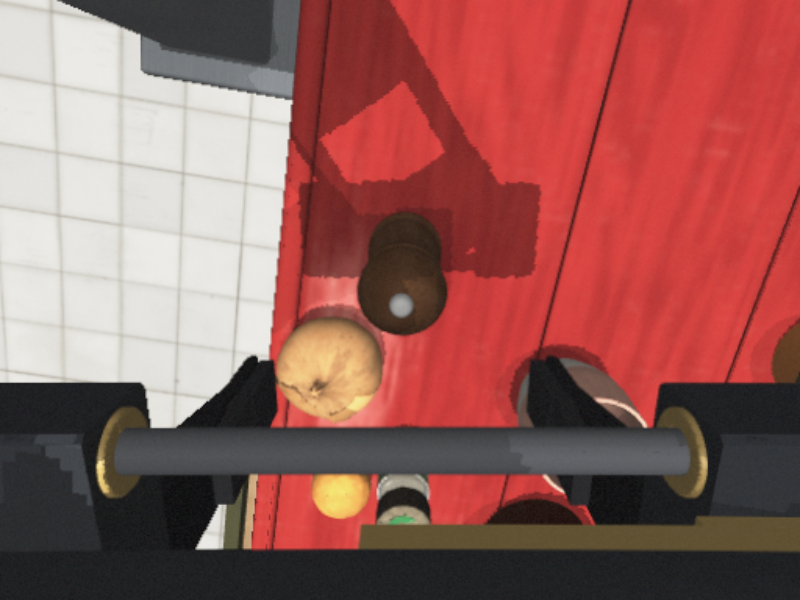

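The mill's head centre is at (402,305), midway between the fingertips (275 and 530), and its foot is near (404,247) as predicted. Onion and mug stay below fingertip height. I'll descend and grip.

To row units: 0.1425 m is 0.285, 0.135 m is 0.27.

Call:
jog_arm(
  ticks=[0, -0.002, 0.08, 0, 0, 0, 1, 0, -0.002, 0.16, 0, 0, 0, 1, 0, -0.002, 0.23, 0, 0, 0, 1, 0, -0.002, 0.27, 0, 0, 0, 1, 0, -0.002, 0.285, 0, 0, 0, 1, 0, -0.002, 0.285, 0, 0, 0, 1, 0, -0.002, 0.285, 0, 0, 0, 1, 0, -0.002, 0.285, 0, 0, 0, 0, 0, -0.002, 0.285, 0, 0, 0, 0, 0, -0.002, 0.285, 0, 0, 0, 0, 0, -0.002, 0.285, 0, 0, 0, 0, 0, -0.002, 0.285, 0, 0, 0, 0, 0, -0.002, 0.285, 0, 0, 0, 0, 0, -0.002, 0.285, 0, 0, 0, 0, 0, -0.002, 0.285, 0, 0, 0, 0, 0, -0.002, 0.285, 0, 0, 0, 0],
)

```text
time_s: 9.55
position: [0.4288, -0.3119, 0.1081]
tcp_rot: [[-0.158, 0.988, -0.0], [0.988, 0.158, -0.0], [-0.0, -0.0, -1.0]]
force: [-0.2, -0.4, -0.8]
opening: 0.54
grasp_force: 29.8
```

Gripped at 47 mm opening. Next: lift, and compute the transfer.

To row units: -0.195 m is -0.39, -0.175 m is -0.35.

Call:
jog_arm(
  ticks=[0, 0, -0.02, 0, 0, 0, 0, 0, 0, -0.06, 0, 0, 0, 0, 0, 0, -0.12, 0, 0, 0, 0, 0, 0, -0.2, 0, 0, 0, 0, 0, 0, -0.28, 0, 0, 0, 0, 0, 0, -0.35, 0, 0, 0, 0, 0, 0, -0.39, 0, 0, 0, 0, 0, 0, -0.39, 0, 0, 0, 0, 0, 0, -0.39, 0, 0, 0, 0, 0, 0, -0.39, 0, 0, 0, 0],
)

```text
time_s: 10.55
position: [0.4277, -0.3108, 0.3012]
tcp_rot: [[-0.158, 0.988, -0.003], [0.987, 0.158, 0.003], [0.004, -0.002, -1.0]]
force: [0.1, 0.9, -2.1]
opening: 0.54
grasp_force: 29.7
```

```bash
python3 -c "
from h import *
go([.5012,.0717,.304],9.1)"
```

```text
pos [ 0.4277 -0.3108  0.3012] d [ 0.3661  0.1328 -0.0018] rot [-0.13 -0.2  -0.03] open 0.54 t 10.55 F [ 0.1  0.9 -2.1]
```

To row units: 0.366 m is 0.732, 0.36 m is 0.72.

Call:
jog_arm(
  ticks=[0.028, 0.01, 0, 0, 0, 0, 0, 0.084, 0.03, 0, 0, 0, 0, 0, 0.154, 0.056, 0, 0, 0, 0, 0, 0.224, 0.082, 0, 0, 0, 0, 0, 0.294, 0.106, 0, 0, 0, 0, 0, 0.364, 0.132, 0, 0, 0, 0, 0, 0.434, 0.158, 0, 0, 0, 0, 0, 0.504, 0.182, 0, 0, 0, 0, 0, 0.574, 0.208, 0, 0, 0, 0, 0, 0.64, 0.232, 0, 0, 0, 0, 0, 0.69, 0.25, 0, 0, 0, 0, 0, 0.72, 0.262, 0, 0, 0, 0, 0, 0.732, 0.266, 0, 0, 0, 0, 0, 0.732, 0.266, 0, 0, 0, 0, 0, 0.732, 0.266, 0, 0, 0, 0, 0, 0.732, 0.266, 0, 0, 0, 0, 0, 0.732, 0.266, 0, 0, 0, 0, 0],
)

```text
time_s: 12.25
position: [0.5023, 0.0697, 0.303]
tcp_rot: [[-0.156, 0.988, -0.0], [0.988, 0.156, -0.0], [-0.0, -0.0, -1.0]]
force: [-0.4, 0.8, -1.7]
opening: 0.536
grasp_force: 29.7
```

Run:
```python
from h import *
from rig import bot, order, capture
go([.5012,.0717,.1245],9.1)
t=capture("side");w=capture("wrist")
m=np.hstack([cv2.resize(t["color"][100:220,170:270,::-1],(400,480),interpolation=cv2.INTER_CUBIC),cv2.resize(w["color"][...,::-1],(400,480))])
cv2.imwrite("pics/p1.png",m)
```

```text
pos [0.5023 0.0697 0.303 ] d [ 0.0022 -0.0007  0.1785] rot [-0.01  0.01 -0.11] open 0.536 t 12.25 F [-0.4  0.8 -1.7]
```

View pics/p1.png

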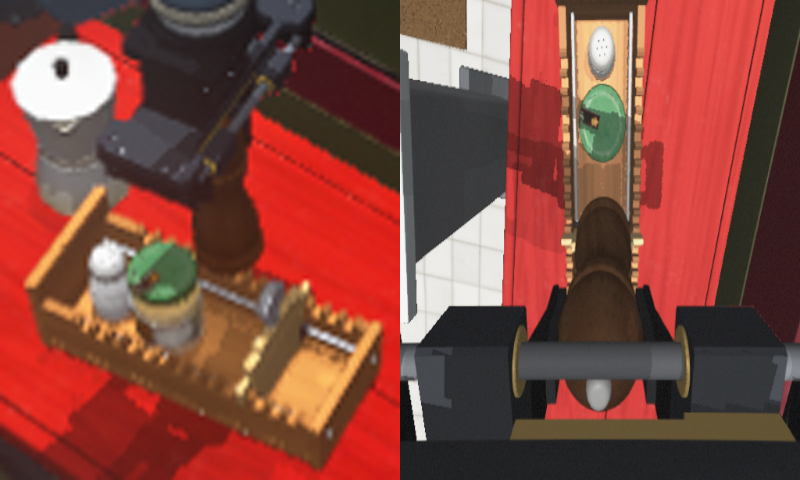

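The mill hangs upright over the gap, with jar and salt undisturbed. I'll lower it with the 2 mm correction.

To row units: 0.17 m is 0.34, 0.07 m is 0.14.

Call:
jog_arm(
  ticks=[0.004, -0.002, 0.02, 0, 0, 0, 0, 0.004, -0.002, 0.06, 0, 0, 0, 0, 0.004, -0.002, 0.1, 0, 0, 0, 0, 0.004, -0.002, 0.14, 0, 0, 0, 0, 0.004, -0.002, 0.18, 0, 0, 0, 0, 0.004, -0.002, 0.22, 0, 0, 0, 0, 0.004, -0.002, 0.26, 0, 0, 0, 0, 0.004, -0.002, 0.3, 0, 0, 0, 0, 0.004, -0.002, 0.326, 0, 0, 0, 0, 0.004, -0.002, 0.34, 0, 0, 0, 0, 0.004, -0.002, 0.34, 0, 0, 0, 0, 0.004, -0.002, 0.34, 0, 0, 0, 0],
)

```text
time_s: 13.55
position: [0.5015, 0.0723, 0.1333]
tcp_rot: [[-0.157, 0.988, 0.001], [0.988, 0.157, -0.0], [-0.0, 0.001, -1.0]]
force: [0.6, 0.5, -2.8]
opening: 0.54
grasp_force: 29.7
```

```bash
python3 -c "
from h import *
go([.5012,.0717,.1235],9.1)"
```

```text
pos [0.5015 0.0723 0.1333] d [-0.0005 -0.0004  0.0098] rot [ 0.04  0.01 -0.04] open 0.54 t 13.55 F [ 0.6  0.5 -2.8]
```

No contact so far. Now down to the floor slowly.

Call:
jog_arm(
  ticks=[0, 0, 0.006, 0, 0, 0, 0, 0, 0, 0.012, 0, 0, 0, 0, 0, 0, 0.017, 0, 0, 0, 0, 0, 0, 0.019, 0, 0, 0, 0, 0, 0, 0.019, 0, 0, 0, 0, 0, 0, 0.019, 0, 0, 0, 0],
)

```text
time_s: 14.15
position: [0.5011, 0.0723, 0.1236]
tcp_rot: [[-0.158, 0.987, 0.0], [0.987, 0.158, -0.0], [-0.0, 0.0, -1.0]]
force: [0.3, -0.4, -1.8]
opening: 0.538
grasp_force: 29.7
```

To row units: 0.001 m is 0.002.

Call:
jog_arm(
  ticks=[0, 0, 0.002, 0, 0, 0, 0, 0, 0, 0.002, 0, 0, 0, 0, 0, 0, 0.002, 0, 0, 0, 0],
)

```text
time_s: 14.45
position: [0.5014, 0.0724, 0.123]
tcp_rot: [[-0.158, 0.988, 0.001], [0.988, 0.158, 0.0], [-0.0, 0.001, -1.0]]
force: [-1.1, 0.7, 2.2]
opening: 0.541
grasp_force: 29.9
```

Call:
jog_arm(
  ticks=[0, 0, 0.002, 0, 0, 0, 0, 0, 0, 0.002, 0, 0, 0, 0, 0, 0, 0.002, 0, 0, 0, 0],
)

```text
time_s: 14.75
position: [0.5015, 0.0724, 0.123]
tcp_rot: [[-0.158, 0.988, 0.001], [0.988, 0.158, 0.0], [-0.0, 0.001, -1.0]]
force: [-1.9, 1.3, 11.4]
opening: 0.541
grasp_force: 30.2
```

Contact with the floor at TCP z 0.123, which matches the expected 15 mm. Release, clear upward and check.

To row units: -0.14 m is -0.28, -0.11 m is -0.22.

Call:
jog_arm(
  ticks=[0, 0, -0.002, 0, 0, 0, 0.54, 0, 0, -0.002, 0, 0, 0, 0.6, 0, 0, -0.002, 0, 0, 0, 0.8, 0, 0, -0.002, 0, 0, 0, 1, 0, 0, -0.002, 0, 0, 0, 1, 0, 0, -0.002, 0, 0, 0, 1, 0, 0, -0.002, 0, 0, 0, 1, 0, 0, -0.06, 0, 0, 0, 1, 0, 0, -0.14, 0, 0, 0, 1, 0, 0, -0.22, 0, 0, 0, 1, 0, 0, -0.28, 0, 0, 0, 1, 0, 0, -0.28, 0, 0, 0, 1, 0, 0, -0.28, 0, 0, 0, 1],
)

```text
time_s: 16.05
position: [0.501, 0.0723, 0.2619]
tcp_rot: [[-0.158, 0.987, 0.001], [0.987, 0.158, -0.0], [-0.0, 0.001, -1.0]]
force: [-0.4, 0.7, -0.4]
opening: 1.001
grasp_force: 0.0
```

Run:
```python
from h import *
from rig import bot, order, capture
go([.5012,.0717,.1235],9.1)
s=capture("side");w=capture("wrist")
m=np.hstack([cv2.resize(s["color"][100:220,170:270,::-1],(400,480),interpolation=cv2.INTER_CUBIC),cv2.resize(w["color"][...,::-1],(400,480))])
cv2.imwrite("pics/p2.png",m)
```

```text
pos [0.501  0.0723 0.2619] d [-6.000e-04 -1.000e-04  1.384e-01] rot [ 0.06  0.02 -0.03] open 1.001 t 16.05 F [-0.4  0.7 -0.4]
```

View pics/p2.png

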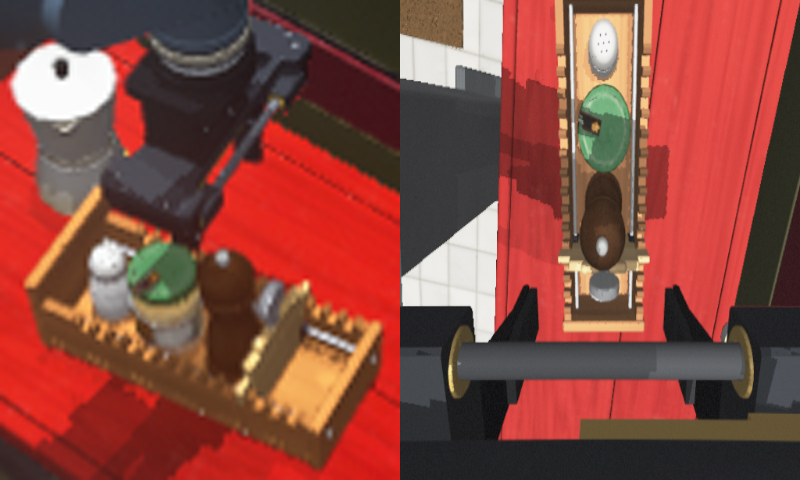

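The mill stands upright between the jar and the seated stop, and the robot is clear. Handing in.

```bash
python3 -c "
from rig import bot, order, capture
print(order.hand_in())"
```

```text
the job is handed in; nothing more can be done
None
```

The job is handed in (no verdict came back): the stop is down in notch 4, 64 mm from where it started, and the last pictures show the mill upright on the rack's floor between the jar and the stop, with jar and salt mill still standing.

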